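Close the tube box and hold the sample locker's gate open

ROBOT

A 7-joint arm with a two-finger parallel gripper is mounted at the origin on the work surface. World frame = base frame: x ahead of the robot, y to its left, z up, the work surface at z = 0. Lengths are in m, angles in rad, forces in N, time in s.
With the tool pointing down it reaches from about 0.35 to 0.9 m from the base axis. Payload 8.1 kg.
Tool frame: the origin (TCP) lies midway between the tips of the shut fingers; the grasp point (between the pads) lies 19 mm behind it; z points along the fingers, y is the line along which they close (so a half turn about z gives the same grasp; the last joint's range is limited). The gripper opens to 85 mm and grips with 20 to 120 N. Pads are 22 mm wide; open, the fingers measure 114 mm over their backs; the gripper's body (76 mm by 85 mm) begins 54 mm behind the grasp point. The pads swing forward as they close: fully open they stand 13 mm farther back than shut.
Start: joints at [-1.327, 0.434, 0.025, 1.573, -0.012, 1.134, -0.075], TCP at [0.212, 0.588, 0.231] pointing down, gripper open.
Joint ranges: [-2.62, 2.62], [-0.44, 2.09], [-1.27, 1.32], [0.08, 2.57], [-1.32, 4.46], [0.12, 2], [-2.74, 2.74]. Speed limits (rad/s): [2.22, 2.22, 3.01, 3.01, 3.14, 3.14, 3.14].

INTERFACE

Orientations are given as a unit quaternion [w, x, y, z].
In Python, from plant import robot gives the robot as it stands.
- The arm moves only by the tool play_rows, never from a script. Its argument "increments" is a list of rows, each a list of 7 numbers: the opening, from 0 (shut) to 1 (fully open), then the shift along the tool's x, y, z in cm, then the turn, a rotation vector about the tool's x, y, z in rad. In form: [[claw, x, y, z, wx, wy, wz], ...]. A call has 1 to 5 rows; each row is the pose to reach, as a shift and turn from the pose commanded when the call began, along the tool's axes at that moment; what a row does not reach only later rows make up. A row lasts 1/12 s, in which the tool goes at most 41.7 mm and 7.16 degrees, less where a joint would pass 70% of its speed; a pose out of reach is approached as far as the arm can. A call with a gripper value outside its range is refused whole. The fingers move at their own pace and stop on an object; "grip_force" is the grip in N (left out, the last holds). Time passes only in rows, so rows that repeat a pose let the fingers close. It gives the time, the measured TCP pose, the force, the opening and the grip force at its end, in the units of the state.
- robot.get_state(): the state, without advancing time (a new reading comes with each control period).
- robot.grab_frame(name): name is "scene" or "side" or "wrist"; returns a dict with "frame" (420x560x3 uint8, red, green, blue), "z_map" (420x560 float32, m along the optical axis (not along the pixel's ray), 0 where there is no reading), "intrinsics" (3x3 intrinsics, pixels), "R" (3x3) and "t" (3): a world point X has camera coordinates R X + t. Camera axes: x right, y down, z forward; pixel columns grow to the right and rows downward; lengths in m; the calibration is good to about 2 mm. The wrist camera is an equidistant fisheye: a pixel r from the principal point sees the ray r / f radians off the axis. A picture is of the moment at which its call begins.
- robot.finish_job(): hands the job in; it is judged then, once.
The state is a dict: "clock": time; "joint_pos": joint angles; "joint_velocities": joint speeds; "tau": joint torques, N m; "position": TCP position; "ee_rot": TCP orientation; "force": force on the tool from outside, world axes, zero at the start; "wrist_torque": the same for the moment, N m; "gripper_width": finger opening in m; "gripper_force": force on a finger pad.
Only numpy, scipy, OpenCV 4.12 (cv2) and the standard library are available. Lean on these libraries where they do the work, as an engineer would, in place of code of your own. Each camera call takes 0.05 s, during which the arm holds its last target. There are 200 camera calls.

TASK

A colleague is about to put the loaded tube box into the sample locker: first press the box's yellow lid fully shut, then squeeze in the locker's blue catch (both tabs, right in) and after it the red catch. Then take the orange gate by its black post, swing it open past its detent to about a right angle and finish while still holding it there by the post, since it springs back if let go. Leave everything else on the bench where it stands.

Things in the scene. Friction and masses are not known exactly. Their poses are not given: they have to be found in the camera images.
- locker: white locker, 200 deep x 236 wide x 130 high, fixed. Origin: middle of its front lower edge; x points into it (away from the robot at yaw 0), y to its left, z up. Gate in front. Two catches on the roof, middles 50 behind the front at y +62 and -62; their thin tongues reach over the gate's top, to 17 above the roof. A detent bracket rises 31 above the roof at the hinge corner, y 65 to 117
- blue_grip (a point): blue squeeze catch, on the left or the right: point midway between its two upright blue tabs, 32 above the roof (z 0.162). Axes as the locker's: tab middles at y +26 and -26, each 8 thick in y, 22 long in x, standing from 6 to 45 above the roof. Outside width 60 as found, 30 when fully squeezed together
- red_grip (a point): red squeeze catch, on the left or the right: point midway between its two upright red tabs, 32 above the roof (z 0.162). Axes as the locker's: tab middles at y +26 and -26, each 8 thick in y, 22 long in x, standing from 6 to 45 above the roof. Outside width 60 as found, 30 when fully squeezed together
- blue_left (a joint): inward travel of the left (+y of the locker) tab of the blue catch, m: 0 = out (locked), 0.015 = fully in; clear of the gate from 0.008. About 4 N of friction: it stays where it is pushed
- blue_right (a joint): inward travel of the right (-y of the locker) tab of the blue catch, m: 0 = out (locked), 0.015 = fully in; clear of the gate from 0.008. About 4 N of friction: it stays where it is pushed
- red_left (a joint): inward travel of the left (+y of the locker) tab of the red catch, m: 0 = out (locked), 0.015 = fully in; clear of the gate from 0.008. About 4 N of friction: it stays where it is pushed
- red_right (a joint): inward travel of the right (-y of the locker) tab of the red catch, m: 0 = out (locked), 0.015 = fully in; clear of the gate from 0.008. About 4 N of friction: it stays where it is pushed
- gate_post: round black upright post, 16 dia x 55 high, on the top edge of the gate. Origin: middle of its foot (z 0.130); it moves with the gate
- post_mid (a point): point on the post's axis, 38 above its foot (z 0.168), a good height to hold it, clear above the catches' tongues
- hinge (a point): on the gate's upright hinge axis at the gate's top (z 0.130), at its left (+y) end; axes as the locker's. The post's axis is 150 from it
- gate (a joint): gate angle, rad: 0 shut, grows as it swings out towards the robot, stop at 1.75. At angle q the post stands at hinge + 0.150*(-sin q, -cos q) in the locker's x, y. Held shut until both catches are in. A spring draws it shut (1 to 2 N at the post); a sprung detent between 0.3 and 0.9 rad takes a few N more
- tubebox: white open box of capped tubes, 130 x 130 x 52 high, fixed to the bench. Origin: centre of its underside; its yellow lid is hinged on its +x rim
- lid_hinge (a point): middle of the lid's hinge, in the plane of the lid's outer (upper) face when shut (z 0.0575); axes as the box's
- lid (a joint): lid angle, rad: 0 shut flat, 1.57 upright. Yellow plate 134 long from the hinge, 134 wide, 5 thick, plus a 10 thumb tab at the free edge; at angle q it reaches from the hinge along (-cos q, 0, sin q) in the box's frame. Stiff hinge: it stays where it is left and takes about 1 to 3 N at the free edge to push
- jar: clear jar with a blue cap, 38 dia x 60, loose bystander; origin: centre of its underside
- bottle: white bottle with a red cap, 56 dia x 140, loose bystander; origin: centre of its underside
- green_rack: green tube rack, 60 x 120 x 45 high, loose bystander; origin: centre of its underside
- red_rack: low red tube rack with white tubes, 70 x 100 x 28 high, loose bystander; origin: centre of its underside
- tip_box: orange-topped pipette tip box, 85 x 120 x 70 high, loose bystander; origin: centre of its underside
- roof_rack: yellow open tray with white tubes, 55 x 150 x 30 high, standing on the rear of the locker's roof, loose bystander; origin: centre of its underside
There are look-alikes about, which are no part of the job. What is shaped like the tubebox but turquoise is not meant.

How it is judged:
On the way, in this order (a step that is already met when the one before it is completed fails the run):
1. the box's lid is shut (value of joint lid below 0.06 rad), for 0.2 s.
2. both tabs of the blue catch are in (value of joint each of blue_left, blue_right above 0.008 m), for 0.1 s.
3. both tabs of the red catch are in (value of joint each of red_left, red_right above 0.008 m), for 0.1 s.
4. the gate is past its detent (value of joint gate above 0.95 rad), for 0.1 s.
At the end, for the whole second after the job is handed in: the gate stands open by at least 1.2 rad (69 degrees) and still, held there by the fingers on its post (contact force over 0.4 N); the box's lid is shut (under 0.06 rad); both tabs of both catches are in by at least 8 mm (all of step 2 and all of step 3 and value of joint gate above 1.2 rad and velocity of joint gate between -0.1 and 0.1 rad/s and contact force between the fingers and gate_post above 0.4 N and value of joint lid below 0.06 rad); the arm keeps its last pose, push and grip.
It fails at once if a tab of the red catch is pushed in while the blue catch is not in (value of joint any of red_left, red_right above 0.008 m and not (value of joint each of blue_left, blue_right above 0.008 m)).
It fails at once if a bystander is pushed more than 30 mm or tipped over (distance of any of jar, bottle, green_rack, red_rack, tip_box, roof_rack from where it was at the start of the episode above 0.03 m or angle between any of jar, bottle, green_rack, red_rack, tip_box, roof_rack's own z axis and vertical above 0.5 rad).
It also fails if it takes over 64 s, if anything falls off the work surface, if the arm or the gripper's body presses on something with over 40 N, if the wrist force passes 120 N, or if a joint passes its speed limit or range.

## Working session

There is one attempt and no reset: what is moved stays moved. The work goes in short steps, Python scripts to look and compute and a tool call to move; the robot and the scene stay as the last step left them, time stands still between calls to the robot, and variables do not carry over. Pictures are saved under pics/ and viewed, at most 10 in all, crops included, and the job is handed in when it is done.

Besides the shell and the picture viewer there is one more tool, called by a JSON object that holds its "api" and its "payload", one argument or row to a line. play_rows: Moves the arm, as the interface text tells. Its arguments: {"type":"object","properties":{"increments":{"type":"array"},"grip_force":{"type":"number"}},"required":["increments"]}

```bash
mkdir -p pics
cat > h.py <<'E'
import numpy as np, cv2
from plant import robot
from scipy.spatial.transform import Rotation as Ro
def snap(n,f):
    g=robot.grab_frame(n); cv2.imwrite(f'pics/{f}.png',g['frame'][:,:,::-1]); np.savez(f'pics/{f}.npz',**g); return g
def px(f,u,v,k=1):
    g=np.load(f'pics/{f}.npz'); K=g['intrinsics']; z=g['z_map'][v-k:v+k+1,u-k:u+k+1]; z=np.median(z[z>0])
    c=np.array([(u-K[0,2])/K[0,0]*z,(v-K[1,2])/K[1,1]*z,z]); return g['R'].T@(c-g['t'])
def cloud(f):
    g=np.load(f'pics/{f}.npz'); K=g['intrinsics']; z=g['z_map']; v,u=np.mgrid[:z.shape[0],:z.shape[1]]
    c=np.stack([(u-K[0,2])/K[0,0]*z,(v-K[1,2])/K[1,1]*z,z],-1); return (c-g['t'])@g['R'],g['frame'],z>0
def rel(p,R=None):
    "tool-frame shift in cm from the current pose to world p"
    s=robot.get_state(); q=s['ee_rot']; r=Ro.from_quat([q[1],q[2],q[3],q[0]]); 
    print('cm',np.round(100*r.inv().apply(np.array(p)-s['position']),2))
    if R is not None: print('rotvec',np.round((r.inv()*R).as_rotvec(),3))
E
python3 - <<'E'
from h import *
s=robot.get_state(); print(s)
a=snap('scene','s0')['frame']; b=snap('side','d0')['frame']
E
```

```text
{'clock': 0.0, 'joint_pos': array([-1.32661221,  0.43520863,  0.02497526,  1.57409492, -0.01162095,
        1.13401647, -0.07509132]), 'joint_velocities': array([ 0.00027301, -0.00020443, -0.00030455,  0.00055291,  0.00036161,
       -0.00095881, -0.00020769]), 'tau': array([ 4.55427926e-04, -6.70484161e+01,  1.02582280e+00, -3.16206157e+01,
        1.56694406e-02,  1.24750135e-02, -1.76992893e-05]), 'position': array([0.21229679, 0.58729595, 0.23053576]), 'ee_rot': array([-7.44149024e-05,  1.72559962e-01,  9.84998697e-01, -7.87571766e-04]), 'force': array([-0.06606586,  0.67698017,  0.26337304]), 'wrist_torque': array([ 0.01309409, -0.05218839,  0.00935322]), 'gripper_force': 0.0, 'gripper_width': 0.0852305810841392}
```

View pics/s0.png

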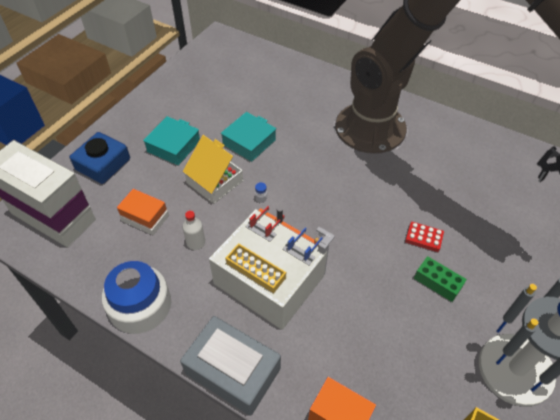

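View pics/d0.png

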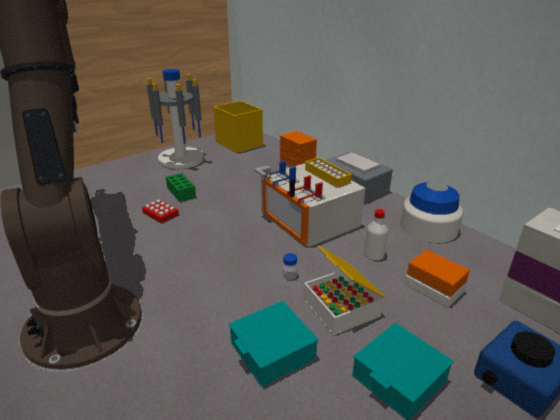

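Scene: the robot base is at (370,125). The locker is at (270,265), with its red catch at (262,222), its blue catch at (300,242) and the black post at (280,215). The white box with the yellow lid is at (212,170). Jar (261,190) and bottle (192,230) stand near it.
Candidates for the box: white with yellow lid (212,170), turquoise (172,140), turquoise (249,135). I choose the white one. For the catches, the blue and red tabs are on the white locker only. I'll check this in an enlarged crop.

Run:
```python
from h import *
a=cv2.imread('pics/s0.png')[130:320,165:345]; b=cv2.imread('pics/d0.png')[150:335,245:395]
cv2.imwrite('pics/c0.png',np.hstack([cv2.resize(a,(400,422),interpolation=2),cv2.resize(b,(342,422),interpolation=2)]))
for f in('s0','d0'):
    P,C,m=cloud(f); hsv=cv2.cvtColor(C,cv2.COLOR_RGB2HSV).astype(int); H,S,V=hsv[...,0],hsv[...,1],hsv[...,2]
    near=m&(np.hypot(P[...,0],P[...,1])>.3)
    roi=np.zeros_like(m)
    if f=='s0': roi[140:320,165:345]=1
    else: roi[150:335,245:395]=1
    near&=roi
    for n,q in dict(blue=(H>105)&(H<130)&(S>120)&(P[...,2]>.135),red=((H<5)|(H>174))&(S>150)&(P[...,2]>.135)&(P[...,2]<.19),yel=(H>18)&(H<32)&(S>130)&(P[...,2]<.2),black=(V<45)&(P[...,2]>.135),roof=(abs(P[...,2]-.13)<.004),orange=(H>5)&(H<15)&(S>150)).items():
        k,l,st,ce=cv2.connectedComponentsWithStats((near&q).astype(np.uint8))
        for i in range(1,k):
            if st[i,4]>8: p=P[l==i]; print(f,n,st[i],p.mean(0).round(3),p.min(0).round(3),p.max(0).round(3))
```

```text
s0 blue [289 238   7   9  30] [0.656 0.061 0.167] [0.636 0.058 0.144] [0.669 0.064 0.177]
s0 blue [305 247   9  11  36] [0.661 0.113 0.166] [0.633 0.109 0.145] [0.673 0.116 0.178]
s0 red [262 208   6   6  10] [ 0.596 -0.06   0.146] [ 0.585 -0.063  0.144] [ 0.608 -0.057  0.148]
s0 red [186 211   8   8  51] [ 0.71  -0.229  0.139] [ 0.699 -0.241  0.135] [ 0.723 -0.219  0.145]
s0 red [251 215   5  10  25] [ 0.65  -0.061  0.167] [ 0.641 -0.064  0.149] [ 0.658 -0.059  0.177]
s0 red [266 224   7   6  22] [ 0.651 -0.01   0.169] [ 0.632 -0.014  0.145] [ 0.661 -0.007  0.179]
s0 yel [ 183  140   50   53 1575] [ 0.506 -0.322  0.101] [ 0.341 -0.473 -0.002] [ 0.567 -0.25   0.153]
s0 yel [226 244  60  48 692] [0.765 0.021 0.149] [ 0.73  -0.057  0.126] [0.794 0.094 0.164]
s0 roof [198 140  33  23 139] [ 0.475 -0.317  0.13 ] [ 0.457 -0.384  0.126] [ 0.495 -0.254  0.134]
s0 roof [ 209  208  115  100 3760] [0.697 0.027 0.13 ] [ 0.583 -0.107  0.126] [0.813 0.143 0.134]
s0 roof [187 218   8   3  13] [ 0.717 -0.222  0.13 ] [ 0.707 -0.231  0.126] [ 0.724 -0.218  0.134]
s0 roof [236 255   8   9  25] [ 0.752
[... 2234 characters left out ...]
0.107  0.126] [0.797 0.135 0.134]
d0 roof [286 168   3   8  19] [0.686 0.118 0.13 ] [0.666 0.095 0.128] [0.706 0.138 0.133]
d0 roof [265 173  24  23 251] [0.618 0.075 0.13 ] [0.586 0.006 0.126] [0.658 0.133 0.134]
d0 roof [374 214  11   4  28] [ 0.7   -0.237  0.131] [ 0.693 -0.243  0.126] [ 0.715 -0.22   0.134]
d0 roof [325 250  21  20  24] [ 0.479 -0.296  0.13 ] [ 0.468 -0.338  0.126] [ 0.489 -0.259  0.134]
d0 roof [347 271  12  13  24] [ 0.463 -0.368  0.13 ] [ 0.452 -0.384  0.127] [ 0.473 -0.343  0.134]
d0 orange [280 150  36  16 435] [0.912 0.334 0.049] [0.891 0.296 0.004] [0.982 0.422 0.089]
d0 orange [262 180  47  65 776] [ 0.59  -0.     0.072] [ 0.575 -0.086  0.004] [0.607 0.136 0.145]
```

View pics/c0.png

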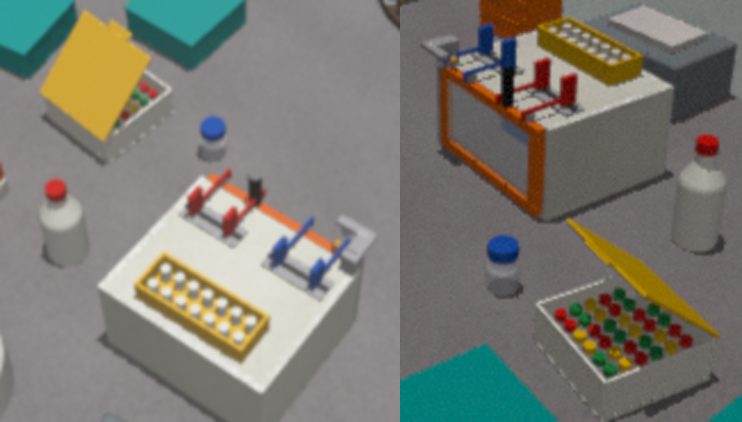

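The crop confirms white box with partly open yellow lid, the locker with the blue catch at its left (+y) and red at its right, post between them, grey detent bracket at the hinge corner. Now fit box/lid/locker.

Run:
```python
from h import *
L=[];T=[]
for f in('s0','d0'):
    P,C,m=cloud(f); hsv=cv2.cvtColor(C,cv2.COLOR_RGB2HSV).astype(int); H,S,V=hsv[...,0],hsv[...,1],hsv[...,2]
    x,y,z=np.moveaxis(P,-1,0)
    yel=m&(H>18)&(H<32)&(S>130)&(abs(x-.5)<.15)&(abs(y+.32)<.13)&(z>.056)
    yel=cv2.erode(yel.astype(np.uint8),np.ones((2,2)))>0
    p=P[yel]; c=p.mean(0); n=np.linalg.svd(p-c)[2][2]; n*=np.sign(n[2]); d=(p-c)@n
    print(f,len(p),c.round(3),'n',n.round(3),'res',d.std().round(4),'yaw?',np.arctan2(n[1],n[0]).round(3),'ang',np.arccos(n[2]).round(3)); print('lo',p[p[:,2]<.068].mean(0).round(3),'hi',p[p[:,2]>np.percentile(p[:,2],97)].mean(0).round(3), p.min(0).round(3),p.max(0).round(3))
    # box walls/rim
    w=m&(S<60)&(abs(x-.5)<.15)&(abs(y+.32)<.13)&(z>.012)&(z<.056); q=P[w].astype(np.float32); print('box',len(q),cv2.minAreaRect(q[:,:2]),q[:,2].max())
    r=m&(abs(z-.13)<.004)&(abs(x-.69)<.13)&(abs(y-.02)<.15); q=P[r].astype(np.float32); print('roof',cv2.minAreaRect(q[:,:2]))
    j=m&(abs(x-.52)<.12)&(abs(y+.17)<.09)&(z>.02)&(z<.07)&(H>100)&(H<130)&(S>100);print('jar',P[j].mean(0).round(3))
```

```text
s0 1444 [ 0.506 -0.32   0.103] n [ 0.654 -0.134  0.745] res 0.003 yaw? -0.202 ang 0.731
lo [ 0.548 -0.328  0.063] hi [ 0.46  -0.312  0.147] [ 0.45  -0.393  0.056] [ 0.567 -0.25   0.153]Traceback (most recent call last):
  File "<stdin>", line 11, in <module>
cv2.error: OpenCV(4.12.0) /io/opencv/modules/imgproc/src/convhull.cpp:143: error: (-215:Assertion failed) total >= 0 && (depth == CV_32F || depth == CV_32S) in function 'convexHull'
```

```bash
cat >> h.py <<'E'
def down(yaw): # tool z down, tool y along world direction (-sin yaw, cos yaw)
    c,s=np.cos(yaw),np.sin(yaw); return Ro.from_matrix(np.array([[-c,-s,0],[-s,c,0],[0,0,-1]]))
E
python3 - <<'E'
from h import *
for f in('s0','d0'):
    P,C,m=cloud(f); S=cv2.cvtColor(C,cv2.COLOR_RGB2HSV).astype(int)[...,1]; x,y,z=np.moveaxis(P,-1,0)
    g=lambda k:np.ascontiguousarray(P[k][:,:2],np.float32)
    print('roof',cv2.minAreaRect(g(m&(abs(z-.129)<.004)&(abs(x-.69)<.13)&(abs(y-.02)<.15))))
    print('box',cv2.minAreaRect(g(m&(S<60)&(abs(x-.5)<.12)&(abs(y+.32)<.11)&(z>.02)&(z<.056))))
rel([.4695,-.312,.2],down(-.073))
E
```

```text
roof ((0.6955642104148865, 0.01977573335170746), (0.23858200013637543, 0.2195081114768982), 85.5044937133789)
box ((0.48911261558532715, -0.3200722336769104), (0.13538619875907898, 0.13397054374217987), 78.4057846069336)
roof ((0.6924216747283936, 0.01755809783935547), (0.24246327579021454, 0.2154976725578308), 87.86536407470703)
box ((0.48492196202278137, -0.32095175981521606), (0.13438405096530914, 0.13123241066932678), 78.54109191894531)
cm [-54.76 -75.83   3.17]
rotvec [-0.001 -0.    -0.274]
```

{"api": "play_rows", "payload": {
  "increments": [
    [0,-12,-16,0,0,0,-0.1],
    [0,-12,-16,0,0,0,-0.2],
    [0,-12,-16,0,0,0,-0.27],
    [0,-12,-16,0,0,0,-0.27],
    [0,-12,-16,0,0,0,-0.27]
  ]
}}

```text
clock: 0.52
position: [0.2716, 0.3931, 0.2309]
ee_rot: [-0.0, 0.039, 0.999, -0.001]
force: [0.1, 0.4, 0.4]
gripper_width: 0.0254
gripper_force: 0.0
```

```bash
python3 -c "
from h import *
rel([.4695,-.312,.2],down(-.073))"
```

```text
cm [-25.21 -68.75   3.19]
rotvec [-0.001 -0.    -0.005]
```

{"api": "play_rows", "payload": {
  "increments": [
    [0,-7,-19.5,0,0,0,0],
    [0,-7,-19.5,0,0,0,0],
    [0,-7,-19.5,0,0,0,0],
    [0,-7,-19.5,0,0,0,0],
    [0,-7,-19.5,0,0,0,0]
  ]
}}

```text
clock: 0.93
position: [0.3256, 0.1945, 0.2312]
ee_rot: [-0.0, 0.038, 0.999, 0.0]
force: [1.0, -0.2, -0.1]
gripper_width: 0.0001
gripper_force: 0.0
```

{"api": "play_rows", "payload": {
  "increments": [
    [0,-7,-19.5,0,0,0,0],
    [0,-7,-19.5,0,0,0,0],
    [0,-7,-19.5,0,0,0,0],
    [0,-7,-19.5,0,0,0,0],
    [0,-7,-19.5,0,0,0,0]
  ]
}}

```text
clock: 1.35
position: [0.3803, -0.0053, 0.2314]
ee_rot: [0.0, 0.038, 0.999, 0.0]
force: [1.0, 0.8, -0.8]
gripper_width: -0.0005
gripper_force: 0.0
```

{"api": "play_rows", "payload": {
  "increments": [
    [0,-7,-19.5,0,0,0,0],
    [0,-7,-19.5,0,0,0,0],
    [0,-7,-19.5,0,0,0,0],
    [0,-7,-19.5,0,0,0,0],
    [0,-7,-19.5,0,0,0,0]
  ]
}}

```text
clock: 1.77
position: [0.4353, -0.205, 0.2313]
ee_rot: [0.0, 0.038, 0.999, -0.0]
force: [0.6, 1.4, 0.9]
gripper_width: 0.0001
gripper_force: 0.0
```

```bash
python3 -c "
from h import *
rel([.4695,-.312,.2],down(-.073)); print(robot.get_state()['joint_pos'].round(2))"
```

```text
cm [ -4.22 -10.41   3.13]
rotvec [ 0.     0.    -0.003]
[-0.21  0.21  0.65  1.95 -0.15  1.02  2.  ]
```

{"api": "play_rows", "payload": {
  "increments": [
    [0,-1.6,-4,0,0,0,0],
    [0,-3.0,-7.5,1,0,0,0],
    [0,-4,-10,3,0,0,0],
    [0,-4,-10,6,0,0,0],
    [0,-4,-10,8,0,0,0]
  ]
}}

```text
clock: 2.18
position: [0.4666, -0.3075, 0.1489]
ee_rot: [-0.001, 0.04, 0.999, -0.0]
force: [-1.1, 0.5, -0.1]
gripper_width: -0.0001
gripper_force: 0.0
```

{"api": "play_rows", "payload": {
  "increments": [
    [0,0,0,2,0,0,0],
    [0,0,0,4,0,0,0],
    [0,0,0,6,0,0,0],
    [0,0,0,7,0,0,0],
    [0,0,0,8,0,0,0]
  ]
}}

```text
clock: 2.6
position: [0.4671, -0.3054, 0.0703]
ee_rot: [-0.001, 0.038, 0.999, 0.0]
force: [0.1, -0.0, 0.7]
gripper_width: 0.0002
gripper_force: 0.3
```

{"api": "play_rows", "payload": {
  "increments": [
    [0,0,0,0.6,0,0,0],
    [0,0,0,1.0,0,0,0],
    [0,0,0,1.3,0,0,0],
    [0,0,0,1.3,0,0,0],
    [0,0,0,1.3,0,0,0]
  ]
}}

```text
clock: 3.02
position: [0.4679, -0.3058, 0.0588]
ee_rot: [0.0, 0.038, 0.999, -0.0]
force: [-0.0, -0.5, 0.5]
gripper_width: -0.0
gripper_force: 0.0
```

```bash
python3 -c "
from h import *
snap('side','d1');snap('scene','s1')
P,C,m=cloud('s1');hsv=cv2.cvtColor(C,cv2.COLOR_RGB2HSV).astype(int); H,S=hsv[...,0],hsv[...,1]
x,y,z=np.moveaxis(P,-1,0)
k=m&(H>18)&(H<32)&(S>130)&(abs(x-.48)<.13)&(abs(y+.32)<.13)&(z>.03)
p=P[k];c=np.median(p,0);print(len(p),p.mean(0),p.std(0),np.linalg.svd(p-p.mean(0))[2][2])
a=cv2.imread('pics/d1.png')[210:350,240:420]
cv2.imwrite('pics/c1.png',cv2.resize(a,None,fx=3,fy=3))"
```

```text
1137 [ 0.49924022 -0.31619455  0.05762987] [0.03402114 0.04008073 0.00722787] [-0.00624501  0.01889467 -0.99980198]
```

View pics/c1.png

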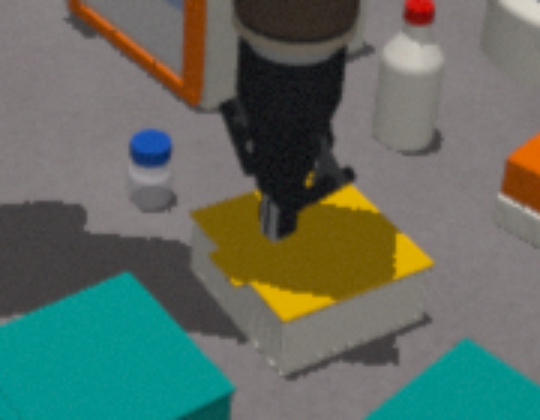

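The lid lies flat on the box under the fingertips (crop (280,230)). I'll press a little further until the force confirms the stop.

{"api": "play_rows", "payload": {
  "increments": [
    [0,0,0,0.2,0,0,0],
    [0,0,0,0.4,0,0,0],
    [0,0,0,0.5,0,0,0],
    [0,0,0,0.5,0,0,0],
    [0,0,0,0.5,0,0,0]
  ]
}}

```text
clock: 3.53
position: [0.4682, -0.3061, 0.0569]
ee_rot: [0.002, 0.039, 0.999, 0.001]
force: [-11.1, 8.2, 46.4]
gripper_width: 0.0002
gripper_force: 23.2
```

{"api": "play_rows", "payload": {
  "increments": [
    [0,0,0,-4,0,0,0],
    [0,0,0,-8,0,0,0],
    [0,0,0,-12,0,0,0],
    [0,0,0,-16,0,0,0],
    [0,0,0,-20,0,0,0]
  ]
}}

```text
clock: 3.95
position: [0.4671, -0.3056, 0.2555]
ee_rot: [0.0, 0.039, 0.999, -0.0]
force: [0.5, 0.1, -1.2]
gripper_width: 0.0001
gripper_force: 0.0
```

{"api": "play_rows", "payload": {
  "increments": [
    [0.5,-1.4,3.7,-0.5,0,0,0],
    [1,-2.8,7.4,-1,0,0,0],
    [1,-4.3,11,-1,0,0,0],
    [1,-5.8,14.6,-1,0,0,0],
    [1,-7.3,18.2,-1,0,0,0]
  ]
}}

```text
clock: 4.37
position: [0.5549, -0.1279, 0.2639]
ee_rot: [0.001, 0.038, 0.999, 0.0]
force: [0.1, -0.9, -0.0]
gripper_width: 0.0605
gripper_force: 0.0
```

{"api": "play_rows", "payload": {
  "increments": [
    [1,-1.4,3.7,0,0,0,0],
    [1,-2.8,7.4,0,0,0,0],
    [1,-4.2,11,0,0,0,0],
    [1,-5.4,14,0,0,0,0],
    [1,-5.4,14,0,0,0,0]
  ]
}}

```text
clock: 4.78
position: [0.6211, 0.0149, 0.2623]
ee_rot: [0.0, 0.033, 0.999, 0.002]
force: [-0.3, 1.8, -0.3]
gripper_width: 0.0851
gripper_force: 0.0
```

```bash
python3 -c "
from h import *
g=snap('wrist','w1'); print(g['intrinsics'].round(1),(-g['R'].T@g['t']).round(3),g['R'].round(2)); snap('scene','s2')
rel([.6565,.0833,.143],down(-.073))"
```

```text
[[325.2   0.  281. ]
 [  0.  325.2 210.9]
 [  0.    0.    1. ]] [0.545 0.019 0.404] [[ 0.07  1.    0.  ]
 [ 0.95 -0.06  0.3 ]
 [ 0.3  -0.02 -0.95]]
cm [-3.17  7.85 11.98]
rotvec [-0.    -0.001 -0.001]
```

View pics/w1.png

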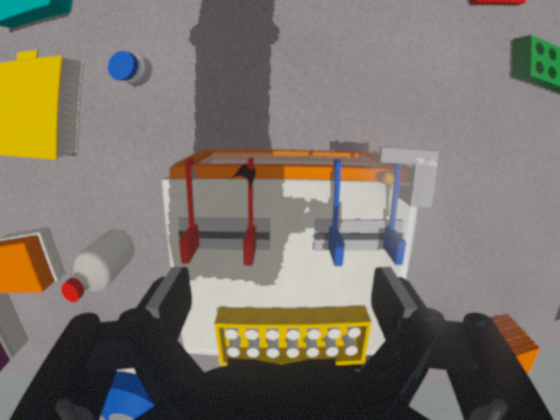

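The wrist view shows the blue tabs at (337,247) and (394,245), the red tabs at (190,245) and (250,247), the post head at (245,172), and the shut lid at (30,110). I'll measure with the fisheye model.

```bash
cat >> h.py <<'E'
def fcloud(f):
    g=np.load(f'pics/{f}.npz'); K=g['intrinsics']; z=g['z_map'].astype(float); v,u=np.mgrid[:z.shape[0],:z.shape[1]]
    a=(u-K[0,2])/K[0,0]; b=(v-K[1,2])/K[1,1]; th=np.hypot(a,b); k=np.tan(th)/np.maximum(th,1e-9)
    c=np.stack([a*k*z,b*k*z,z],-1); return (c-g['t'])@g['R'],g['frame'],(z>0)&(th<1.2)
def tabs(f):
    P,C,m=fcloud(f); hsv=cv2.cvtColor(C,cv2.COLOR_RGB2HSV).astype(int); H,S,V=hsv[...,0],hsv[...,1],hsv[...,2]
    m=m&(P[...,0]>.54)&(P[...,0]<.72)&(abs(P[...,1]-.02)<.14)
    for n,q in dict(blue=(H>105)&(H<130)&(S>120),red=((H<6)|(H>174))&(S>140),black=(V<50)).items():
        q=q&m&(P[...,2]>(.17 if n!='black' else .178))&(P[...,2]<.19)
        k,l,st,ce=cv2.connectedComponentsWithStats(q.astype(np.uint8))
        for i in range(1,k):
            if st[i,4]>8: p=P[l==i]; print(n,ce[i].round(),st[i,4],p.mean(0).round(4),p.min(0).round(3),p.max(0).round(3))
    r=m&(abs(P[...,2]-.13)<.004); r&=(S<60); print('lid?'); return P,m
E
python3 - <<'E'
from h import *
P,m=tabs('w1')
print(P[330,175].round(3),P[215,290].round(3),P[110,30].round(3))
q,C,mm=fcloud('w1'); H=cv2.cvtColor(C,cv2.COLOR_RGB2HSV).astype(int)
o=mm&(H[...,0]>4)&(H[...,0]<16)&(H[...,1]>170)&(abs(q[...,2]-.13)<.004)&(q[...,0]>.55)&(q[...,0]<.64); p=q[o]
print('gate top',np.polyfit(p[:,1],p[:,0],1),p.min(0),p.max(0))
E
```

```text
blue [338. 253.] 186 [0.6548 0.0571 0.1734] [0.645 0.054 0.17 ] [0.665 0.06  0.175]
blue [399. 255.] 100 [0.6617 0.1083 0.1734] [0.653 0.105 0.172] [0.669 0.111 0.175]
red [185. 250.] 204 [ 0.6448 -0.0645  0.1733] [ 0.635 -0.068  0.17 ] [ 0.656 -0.061  0.175]
red [248. 251.] 231 [ 0.6483 -0.0132  0.1733] [ 0.639 -0.017  0.17 ] [ 0.659 -0.009  0.175]
lid?
[ 0.624 -0.029  0.303] [0.635 0.021 0.13 ] [ 0.494 -0.306  0.056]
gate top [0.08134504 0.59441664] [ 0.58016938 -0.08226983  0.12601168] [0.60708237 0.09513967 0.13385825]
```

```bash
python3 -c "
from h import *
rel([.657,.0827,.25],down(-.08));rel([.647,-.0388,.25])"
```

```text
cm [-3.22  7.79  1.28]
rotvec [-0.    -0.001  0.006]
cm [-3.12 -4.4   1.29]
```

{"api": "play_rows", "payload": {
  "increments": [
    [1,-1.6,3.8,0,0,0,0],
    [1,-3.2,7.7,0,0,0,0],
    [1,-3.2,7.8,0,0,0,0],
    [1,-3.2,7.8,2,0,0,0],
    [1,-3.2,7.8,2,0,0,0]
  ]
}}

```text
clock: 5.3
position: [0.6553, 0.0799, 0.2406]
ee_rot: [-0.002, 0.039, 0.999, -0.001]
force: [-0.4, -0.5, -1.0]
gripper_width: 0.0855
gripper_force: 0.0
```

```bash
python3 -c "
from h import *
snap('wrist','w2');tabs('w2');rel([.657,.0827,.143],down(-.08))"
```

```text
blue [251. 227.] 313 [0.6543 0.0586 0.1734] [0.645 0.054 0.17 ] [0.666 0.063 0.175]
blue [325. 226.] 285 [0.6578 0.1092 0.1733] [0.649 0.106 0.17 ] [0.669 0.113 0.176]
red [ 95. 225.] 223 [ 0.6451 -0.064   0.1733] [ 0.635 -0.069  0.17 ] [ 0.656 -0.06   0.175]
red [155. 226.] 246 [ 0.6486 -0.012   0.1731] [ 0.639 -0.016  0.17 ] [ 0.659 -0.009  0.175]
black [144. 145.] 13 [ 0.5905 -0.0068  0.1792] [ 0.588 -0.009  0.178] [ 0.593 -0.005  0.18 ]
lid?
cm [-0.16  0.36  9.9 ]
rotvec [-0.001 -0.003  0.001]
```

{"api": "play_rows", "payload": {
  "increments": [
    [1,-0.1,0.4,1,0,0,0],
    [1,-0.1,0.4,4,0,0,0],
    [1,-0.1,0.4,7,0,0,0],
    [1,-0.1,0.4,9.5,0,0,0],
    [1,-0.1,0.4,9.7,0,0,0]
  ]
}}

```text
clock: 5.77
position: [0.6553, 0.0841, 0.142]
ee_rot: [-0.003, 0.039, 0.999, -0.001]
force: [-0.3, 0.4, -1.1]
gripper_width: 0.0852
gripper_force: 0.0
```

{"api": "play_rows", "payload": {
  "grip_force": 30,
  "increments": [
    [0.6,0,0,0,0,0,0],
    [0.5,0,0,0,0,0,0],
    [0.4,0,0,0,0,0,0],
    [0.3,0,0,0,0,0,0],
    [0.2,0,0,0,0,0,0]
  ]
}}

```text
clock: 6.18
position: [0.6601, 0.0846, 0.1498]
ee_rot: [0.003, 0.039, 0.999, 0.001]
force: [-4.9, 1.3, 3.1]
gripper_width: 0.0278
gripper_force: 30.0
```

{"api": "play_rows", "payload": {
  "grip_force": 40,
  "increments": [
    [0.2,0,0,0,0,0,0],
    [0.2,0,0,0,0,0,0],
    [0.2,0,0,0,0,0,0],
    [0.2,0,0,0,0,0,0],
    [0.2,0,0,0,0,0,0]
  ]
}}

```text
clock: 6.6
position: [0.6601, 0.0846, 0.1499]
ee_rot: [0.003, 0.039, 0.999, 0.001]
force: [-1.9, -0.5, 9.5]
gripper_width: 0.0272
gripper_force: 40.8
```

{"api": "play_rows", "payload": {
  "increments": [
    [0.6,0,0,0,0,0,0],
    [1,0,0,-0.5,0,0,0],
    [1,0,0,-1,0,0,0],
    [1,0,0,-5,0,0,0],
    [1,0,0,-9.5,0,0,0]
  ]
}}

```text
clock: 7.02
position: [0.6566, 0.0849, 0.2377]
ee_rot: [-0.002, 0.038, 0.999, -0.001]
force: [2.2, 0.4, 1.2]
gripper_width: 0.0848
gripper_force: 0.0
```

```bash
python3 -c "
from h import *
g=snap('wrist','w3');tabs('w3');rel([.647,-.038,.15],down(-.08))
cv2.imwrite('pics/c3.png',cv2.resize(cv2.imread('pics/w3.png')[120:290,60:380],None,fx=2.4,fy=2.4))"
```

```text
blue [265. 227.] 299 [0.6552 0.0734 0.1733] [0.646 0.069 0.17 ] [0.667 0.078 0.176]
blue [297. 227.] 284 [0.6569 0.0946 0.1733] [0.647 0.091 0.17 ] [0.668 0.099 0.176]
red [ 88. 225.] 232 [ 0.6452 -0.0639  0.1732] [ 0.635 -0.069  0.17 ] [ 0.656 -0.06   0.176]
red [146. 226.] 270 [ 0.6488 -0.0124  0.1732] [ 0.639 -0.017  0.17 ] [ 0.659 -0.009  0.176]
black [138. 149.] 12 [ 0.5933 -0.0059  0.179 ] [ 0.591 -0.006  0.178] [ 0.596 -0.006  0.18 ]
lid?
cm [  0.57 -12.34   9.82]
rotvec [0.002 0.01  0.003]
```

View pics/c3.png

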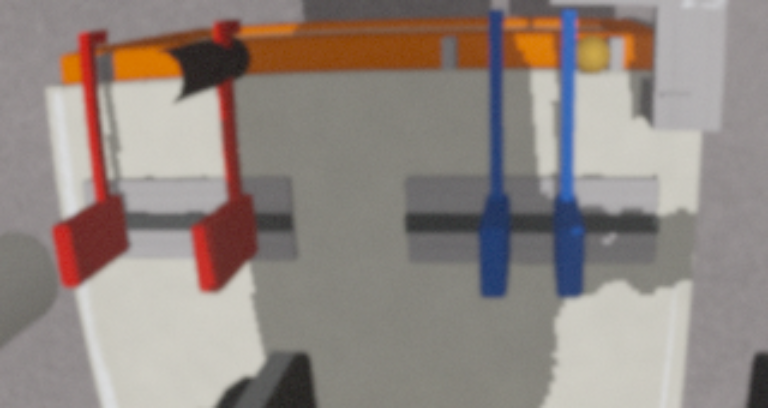

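Both blue tabs are in: they stand at (495,250) and (568,250), 21 mm apart instead of 51. Now the red catch.

{"api": "play_rows", "payload": {
  "increments": [
    [1,0,-4,0,0,0,0],
    [1,0.2,-8,0,0,0,0],
    [1,0.3,-12,0,0,0,0],
    [1,0.3,-12.3,0,0,0,0],
    [1,0.3,-12.3,0,0,0,0]
  ]
}}

```text
clock: 7.48
position: [0.6453, -0.0422, 0.2393]
ee_rot: [0.001, 0.042, 0.999, -0.001]
force: [0.4, 1.3, -0.0]
gripper_width: 0.0855
gripper_force: 0.0
```

```bash
python3 -c "
from h import *
rel([.647,-.038,.15],down(-.08))"
```

```text
cm [-0.11  0.44  8.93]
rotvec [-0.001  0.002 -0.003]
```

{"api": "play_rows", "payload": {
  "increments": [
    [1,-0.1,0.4,1,0,0,0],
    [1,-0.1,0.4,4,0,0,0],
    [1,-0.1,0.4,7,0,0,0],
    [1,-0.1,0.4,9,0,0,0],
    [1,-0.1,0.4,9,0,0,0]
  ]
}}

```text
clock: 7.9
position: [0.6444, -0.0302, 0.1427]
ee_rot: [-0.004, 0.037, 0.999, 0.0]
force: [-0.8, 0.4, 0.8]
gripper_width: 0.0857
gripper_force: 0.0
```

{"api": "play_rows", "payload": {
  "grip_force": 30,
  "increments": [
    [0.6,0,0,0,0,0,0],
    [0.5,0,0,0,0,0,0],
    [0.4,0,0,0,0,0,0],
    [0.3,0,0,0,0,0,0],
    [0.2,0,0,0,0,0,0]
  ]
}}

```text
clock: 8.32
position: [0.6482, -0.0389, 0.1515]
ee_rot: [0.002, 0.04, 0.999, -0.003]
force: [-3.6, 0.3, 4.2]
gripper_width: 0.028
gripper_force: 29.5
```

{"api": "play_rows", "payload": {
  "grip_force": 40,
  "increments": [
    [0.2,0,0,0,0,0,0],
    [0.2,0,0,0,0,0,0],
    [0.2,0,0,0,0,0,0],
    [0.2,0,0,0,0,0,0],
    [0.2,0,0,0,0,0,0]
  ]
}}

```text
clock: 8.73
position: [0.6482, -0.0387, 0.1516]
ee_rot: [0.003, 0.04, 0.999, -0.002]
force: [-5.4, -12.0, 15.1]
gripper_width: 0.0276
gripper_force: 40.7
```

{"api": "play_rows", "payload": {
  "increments": [
    [0.6,0,0,0,0,0,0],
    [1,0,0,-0.5,0,0,0],
    [1,0,0,-1,0,0,0],
    [1,0,0,-5,0,0,0],
    [1,0,0,-9.2,0,0,0]
  ]
}}

```text
clock: 9.15
position: [0.6457, -0.0322, 0.2394]
ee_rot: [-0.002, 0.038, 0.999, 0.0]
force: [1.8, -0.1, 0.7]
gripper_width: 0.0851
gripper_force: 0.0
```

```bash
python3 -c "
from h import *
g=snap('wrist','w4');tabs('w4')
P,C,m=fcloud('w4'); V=C.max(-1); x,y,z=np.moveaxis(P,-1,0)
k=m&(V<60)&(z>.15)&(z<.186)&(x>.55)&(x<.62)&(y>-.06)&(y<.03); p=P[k]; print(len(p),p.mean(0),p.min(0),p.max(0)); t=p[p[:,2]>.183]; print(len(t),t.mean(0) if len(t) else '',t.min(0),t.max(0))
cv2.imwrite('pics/c4.png',cv2.resize(cv2.imread('pics/w4.png')[110:300,130:470],None,fx=2.3,fy=2.3))"
```

```text
blue [451. 227.] 147 [0.6567 0.0942 0.1735] [0.648 0.091 0.171] [0.668 0.098 0.175]
red [256. 228.] 307 [ 0.6454 -0.0501  0.1734] [ 0.636 -0.054  0.17 ] [ 0.657 -0.046  0.175]
red [287. 228.] 278 [ 0.6473 -0.0289  0.1734] [ 0.638 -0.033  0.171] [ 0.658 -0.025  0.175]
lid?
44 [ 0.58791009 -0.01668586  0.16141615] [ 0.58634807 -0.02095456  0.1502963 ] [ 0.59149822 -0.01176348  0.17409717]Traceback (most recent call last):
  File "<string>", line 5, in <module>
    k=m&(V<60)&(z>.15)&(z<.186)&(x>.55)&(x<.62)&(y>-.06)&(y<.03); p=P[k]; print(len(p),p.mean(0),p.min(0),p.max(0)); t=p[p[:,2]>.183]; print(len(t),t.mean(0) if len(t) else '',t.min(0),t.max(0))
                                                                                                                                                                                ~~~~~^^^
    return umr_minimum(a, axis, None, out, keepdims, initial, where)
ValueError: zero-size array to reduction operation minimum which has no identity
```

```bash
python3 -c "
from h import *
rel([.593,-.014,.153],down(-.08))
cv2.imwrite('pics/c4.png',cv2.resize(cv2.imread('pics/w4.png')[110:300,130:470],None,fx=2.3,fy=2.3))"
```

```text
cm [5.95 1.49 9.64]
rotvec [0.002 0.01  0.004]
```

View pics/c4.png

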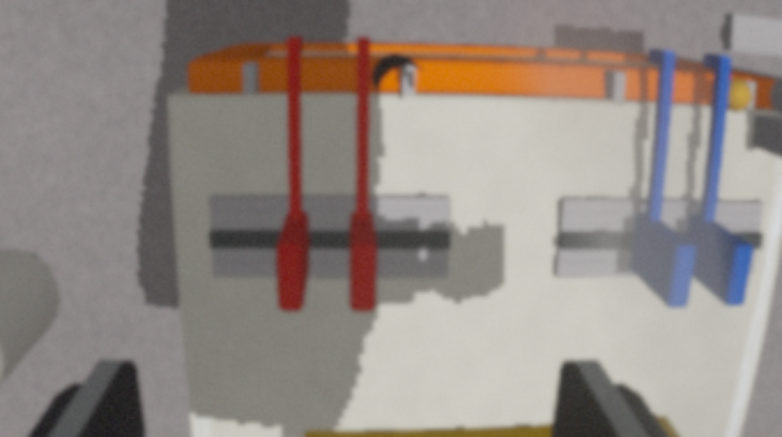

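Both red tabs are in (crop (292,260) and (363,260)), 21 mm apart; the post is at crop (395,72). Now to the post.

{"api": "play_rows", "payload": {
  "increments": [
    [1,3,0.8,0,0,0,0],
    [1,6,1.5,0,0,0,0],
    [1,6,1.5,0,0,0,0],
    [1,6,1.5,3,0,0,0],
    [1,6,1.5,5.5,0,0,0]
  ]
}}

```text
clock: 9.62
position: [0.5893, -0.0126, 0.1858]
ee_rot: [0.002, 0.037, 0.999, 0.001]
force: [0.6, -0.5, -0.6]
gripper_width: 0.0852
gripper_force: 0.0
```

```bash
python3 -c "
from h import *
rel([.593,-.014,.153],down(-.08))
g=snap('wrist','w5')
cv2.imwrite('pics/c5.png',cv2.resize(cv2.imread('pics/w5.png')[150:420,130:430],None,fx=2,fy=2))"
```

```text
cm [-0.36 -0.12  3.28]
rotvec [0.002 0.004 0.005]
```

View pics/c5.png

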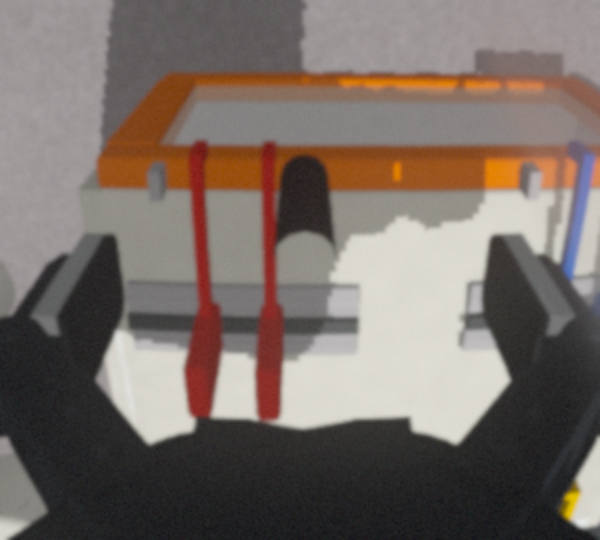

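The post stands midway between the fingers; its grey top disc is at crop (303,250), full-frame px (281,275). I'll measure its centre.

```bash
python3 -c "
from h import *
P,C,m=fcloud('w5'); x,y,z=np.moveaxis(P,-1,0)
k=m&(abs(z-.185)<.005); k[:240]=0;k[310:]=0;k[:,:260]=0;k[:,305:]=0
p=P[k];print(len(p),p.mean(0),p.min(0),p.max(0))
c=(p.min(0)+p.max(0))/2
rel([c[0],c[1],.153],down(-.08))"
```

```text
100 [ 0.58819785 -0.0128479   0.18209449] [ 0.58600635 -0.02094998  0.18005412] [ 0.59369734 -0.00571451  0.18479553]
cm [-0.38 -0.07  2.73]
rotvec [ 0.001 -0.004  0.005]
```

{"api": "play_rows", "payload": {
  "increments": [
    [1,-0.4,-0.1,0.5,0,0,0],
    [1,-0.4,-0.1,2,0,0,0],
    [1,-0.4,-0.1,3,0,0,0],
    [1,-0.4,-0.1,3,0,0,0],
    [0.7,-0.4,-0.1,3,0,0,0]
  ]
}}

```text
clock: 10.08
position: [0.5925, -0.0153, 0.1551]
ee_rot: [-0.0, 0.038, 0.999, 0.0]
force: [-0.8, -0.7, -0.8]
gripper_width: 0.0753
gripper_force: 0.0
```

{"api": "play_rows", "payload": {
  "grip_force": 40,
  "increments": [
    [0.4,0,0,0,0,0,0],
    [0.2,0,0,0,0,0,0],
    [0,0,0,0,0,0,0],
    [0,0,0,0,0,0,0],
    [0,0,0,0,0,0,0]
  ]
}}

```text
clock: 10.5
position: [0.593, -0.0122, 0.1553]
ee_rot: [0.001, 0.037, 0.999, 0.002]
force: [-0.8, -6.5, 10.9]
gripper_width: 0.0149
gripper_force: 38.7
```

{"api": "play_rows", "payload": {
  "increments": [
    [0,0.75,0.02,0,0,0,0.05],
    [0,1.5,0.07,0,0,0,0.1],
    [0,2.24,0.17,0,0,0,0.15],
    [0,2.98,0.3,0,0,0,0.2],
    [0,3.71,0.47,0,0,0,0.25]
  ]
}}

```text
clock: 10.92
position: [0.5567, -0.0048, 0.1554]
ee_rot: [0.001, 0.163, 0.987, 0.002]
force: [4.0, 9.9, 1.8]
gripper_width: 0.0146
gripper_force: 39.6
```

{"api": "play_rows", "payload": {
  "increments": [
    [0,1.5,0.07,0,0,0,0.1],
    [0,2.98,0.3,0,0,0,0.2],
    [0,4.43,0.67,0,0,0,0.3],
    [0,5.84,1.18,0,0,0,0.4],
    [0,7.19,1.84,0,0,0,0.5]
  ]
}}

```text
clock: 11.33
position: [0.4952, 0.0357, 0.1554]
ee_rot: [0.002, 0.403, 0.915, 0.002]
force: [11.1, 10.6, -5.1]
gripper_width: 0.0143
gripper_force: 39.6
```

```bash
python3 -c "
from h import *
s=robot.get_state();d=s['position'][:2]-np.array([.605,.136]);print(np.hypot(*d),'q',np.arctan2(-d[0],-d[1])+.08, s['force'],s['joint_pos'].round(2))"
```

```text
0.1487053362745956 q 0.9105430426973252 [11.14007937 10.63590668 -5.1370885 ] [-0.78  0.38  0.79  2.03 -0.35  0.87  0.95]
```

{"api": "play_rows", "payload": {
  "increments": [
    [0,1.5,0.2,0,0,0,0.1],
    [0,2.98,0.5,0,0,0,0.2],
    [0,4.43,0.87,0,0,0,0.3],
    [0,5.84,1.4,0,0,0,0.4],
    [0,7.19,2.04,0,0,0,0.5]
  ]
}}

```text
clock: 11.75
position: [0.4604, 0.1003, 0.1554]
ee_rot: [0.001, 0.618, 0.787, 0.001]
force: [5.1, 0.2, -1.9]
gripper_width: 0.0144
gripper_force: 39.8
```

{"api": "play_rows", "payload": {
  "increments": [
    [0,0.75,0.02,0,0,0,0.05],
    [0,1.5,0.07,0,0,0,0.1],
    [0,2.24,0.17,0,0,0,0.15],
    [0,2.6,0.23,0,0,0,0.175],
    [0,2.98,0.3,0,0,0,0.2]
  ]
}}

```text
clock: 12.17
position: [0.4561, 0.1297, 0.1553]
ee_rot: [0.0, 0.692, 0.722, 0.001]
force: [-0.3, -1.2, 5.5]
gripper_width: 0.0147
gripper_force: 40.5
```

{"api": "play_rows", "payload": {
  "increments": [
    [0,0,0,0,0,0,0],
    [0,0,0,0,0,0,0],
    [0,0,0,0,0,0,0],
    [0,0,0,0,0,0,0],
    [0,0,0,0,0,0,0]
  ]
}}

```text
clock: 12.58
position: [0.4561, 0.1293, 0.1553]
ee_rot: [0.0, 0.691, 0.723, 0.001]
force: [-0.6, -0.2, 5.6]
gripper_width: 0.0147
gripper_force: 40.6
```

```bash
python3 -c "
from h import *
s=robot.get_state();d=s['position'][:2]-np.array([.605,.136]);print(np.hypot(*d),'q',np.arctan2(-d[0],-d[1])-.08, s['force'],s['gripper_force'],s['joint_velocities'].round(3))
a=snap('side','d2')['frame'];b=snap('wrist','w6')['frame']
cv2.imwrite('pics/c6.png',np.hstack([cv2.resize(a[120:340,220:420],(400,440)),cv2.resize(b,(400,440))])[:,:,::-1])"
```

```text
0.14900587388175554 q 1.4458371674778974 [-0.58245211 -0.23896684  5.58226776] 40.56521236896515 [ 0.001 -0.001 -0.     0.    -0.     0.001  0.   ]
```

View pics/c6.png

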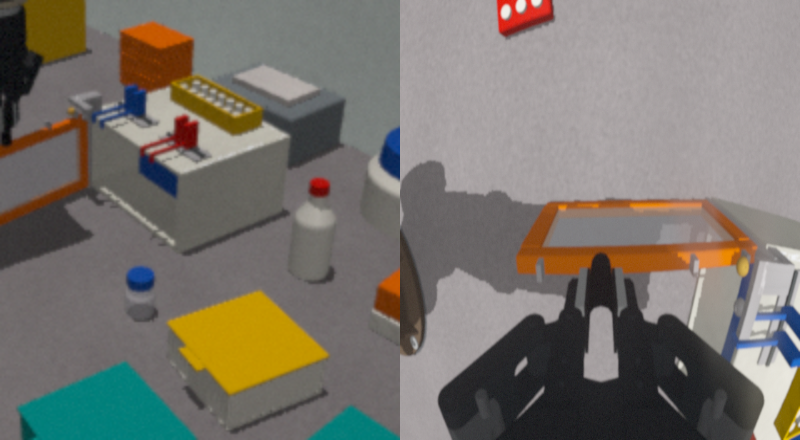

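The gate stands open at about 1.45 rad, with the post held in the fingers (right half, (600,265)). The lid is shut (left half, (245,340)), both catches are in, and the bystanders are in place. Handing in.

```bash
python3 -c "
from h import *
print(robot.finish_job())"
```

```text
the job is handed in; nothing more can be done
None
```

The job is handed in, but the interface returned no verdict: the lid is shut, the blue and then the red catch are fully in, and the gate is held by its post at about 1.45 rad (83°).

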